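# Scoop the red specimen out from under the riser shelf

### The arm

A 6-joint arm with a two-finger parallel gripper is mounted at the origin on a cart in front of the work surface, level with it; the furniture and walls round the work are solid. World frame = base frame: x ahead of the robot, y to its left, z up, the work surface at z = 0. Lengths are in m, angles in rad, forces in N, time in s.
With the tool pointing down it reaches from about 0.425 to 0.95 m from the base axis. Payload 3.5 kg.
Tool frame: the origin (TCP) lies midway between the tips of the shut fingers; the grasp point (between the pads) lies 19 mm behind it (ctrl.tcp_to_grasp is the distance from the TCP to the grasp point, in m); z points along the fingers, x is the direction in which the jaws open and shut, and the axes are right-handed (so a half turn about z gives the same grasp; the last joint's range is limited). The gripper opens to 85 mm and grips with 20 to 120 N. Pads are 22 mm wide; open, the fingers measure 114 mm over their backs; the gripper's body (76 mm by 85 mm) begins 54 mm behind the grasp point. The pads swing forward as they close: fully open they stand 13 mm farther back than shut.
Start: joints at [1.117, 0.286, 1.577, -0, 1.279, -0.15], TCP at [0.202, 0.644, 0.206] pointing down, gripper open.
Joint ranges: [-2.77, 2.77], [-0.9, 2.22], [0.21, 2.48], [-1.53, 4.67], [0.24, 2.81], [-2.84, 2.84]. Speed limits (rad/s): [2.79, 2.79, 3.14, 3.14, 3.14, 3.14].

### API

Orientations are given as a unit quaternion [x, y, z, w].
In Python, from plant import ctrl, cams, workorder, spotter gives the robot as it stands. The module is installed in compiled form; this text tells all that it offers.
- The arm moves only by the tool send_rows, never from a script. Its argument "motion" is one flat list of numbers, 5 for each row, row after row: the shift along the tool's x, y, z in cm, then the turn about the tool's z in rad, then the finger opening in cm, from 0 to 8.54. In form: [tx, ty, tz, spin, gripper, tx, ty, tz, spin, gripper, ...]. A call has 1 to 12 rows; each row shifts and turns the pose as measured when the row begins, along the tool's axes as they then stand; what a row does not reach is not made up. A row lasts 1/10 s, in which the tool goes at most 50 mm and 8.59 degrees, less where a joint would pass 70% of its speed; a pose out of reach is approached as far as the arm can. A call is refused whole if a number of a shift passes 5 or a number of a turn 0.15, either way. A call with a gripper value outside its range is refused whole. The fingers move at their own pace and stop on an object; "grip_force" is the grip in N (left out, the last holds). Time passes only in rows, so rows that do not move let the fingers close. It gives the time, the measured TCP pose, the force and the opening at its end, in the units of the state.
- ctrl.get_state(): the state, without advancing time (a new reading comes with each control period).
- cams.read_camera(name): name is "scene" or "side" or "wrist"; returns (picture, depth): 420x560x3 uint8, red, green, blue; 420x560 float32, m along the optical axis (not along the pixel's ray), 0 where there is no reading.
- cams.camera_params(name): a dict with "fx", "fy", "cx", "cy" (pixels), "xyz" and "attitude" of the camera in the world; the wrist camera has in their place "mount" (4x4, takes a point from camera to tool coordinates, whose origin is the TCP and whose axes are the tool frame's). Camera axes: x right, y down, z forward; pixel columns grow to the right and rows downward; lengths in m; the calibration is good to about 2 mm. A picture is of the moment at which its call begins: read the wrist's pose just before it. camera_params takes no time and is no camera call.
- workorder.sign_off(): hands the job in, once; it reports no verdict.
Trained networks look in the newest picture that a camera, given by its name, has taken for a name from the list of things; names that differ only in an ending like _2 or _b are one class to them, and where a whole thing is asked for, a point or a joint stands for the part that bears it (a point fixed in the world has none). Each returns a list of dicts, best first, with "conf" (0 to 1); they miss things now and then, are a little off and sometimes report something else, mostly with a low value. They report only what shows in the picture. A call takes as long as a camera call.
- spotter.trace(target, camera): "mask" (420x560 bool, what is visible of it) and "bbox" ([left, top, width, height] in pixels, round what is visible of it).
The state is a dict: "time": time; "qpos": joint angles; "dq": joint speeds; "joint_efforts": joint torques, N m; "eef_pos": TCP position; "tcp_rot": TCP orientation; "contact_force": force on the tool from outside, world axes, zero at the start; "wrist_torque": the same for the moment, N m; "opening": opening from 0.0 (shut) to 1.0 (fully open).
Only numpy, scipy, OpenCV 4.12 (cv2) and the standard library are available. Lean on these libraries where they do the work, as an engineer would, in place of code of your own. Each camera call takes 0.05 s, during which the arm holds its last target.

### The job

Take the flat scoop by its blue handle and slide its blade along the bench under the low clear shelf until the red specimen rides on the blade. Then draw the scoop right out and leave it lying flat on the bench with the red specimen on it. Leave the green specimen where it is, and do not touch the red one with the fingers.

Things in the scene. Friction and masses are not known exactly. Their poses are not given: they have to be found in the camera images.
- scoop: Loose flat steel scoop lying on the bench, 0.22 kg, 166 mm long. Origin at bench level under its upright handle; x points from handle to blade tip, z up. Tray 70 mm wide (y), from its 18 mm high rear wall at x = 55 mm to the tip at x = 155 mm; floor 3 mm thick; side cheeks 12 mm high, x = 56 to 114 mm, 64 mm between them; front open. Underside flat, at z = 0.
- scoop_handle (a point): Grip point on the scoop's upright blue handle bar, on its axis, 55 mm above the bench. The bar is 22 mm along the scoop, 16 mm across it, from 13 to 74 mm above the bench: pinch it across the 16 mm from above. A 12 mm wide neck at 13 to 18 mm height joins it to the tray.
- scoop_tip (a point): Middle of the scoop's sharp front edge, bevelled over the last 30 mm, 155 mm ahead of the handle axis, at bench level. It slips under a part only while the underside lies on the bench: grip the scoop where it lies and slide it without lifting.
- shelf: Low fixed shelf: clear top, yellow front edge, aluminium side plates, 226 mm wide (y), 160 mm deep (x). Origin at bench level under the middle of the front edge; x points in under it, y along the edge. Underside 44 mm, top 54 mm above the bench; 210 mm free between the side plates. Jars and a ring stand on it behind x = 95 mm, up to 92 mm above the bench.
- back_rail (a point): Front face of the aluminium rail under the shelf, middle of its lower edge: 62 mm in from the shelf's front edge. The rail runs along the shelf's y, 8 to 22 mm above the bench, 8 mm thick. It stops specimens; the scoop's blade passes beneath it until the side cheeks meet it, tip 41 mm past its face. Push to 25 to 35 mm past.
- red_specimen: Red round puck, 30 mm across, 20 mm high, loose, about 25 g, flat on the bench under the shelf, some 50 mm to one side of the shelf's middle. Origin at the centre of its underside. To be collected: pushed by the blade it may slide back to the rail, then rides up the blade.
- green_specimen: Green round puck of the same size, under the shelf some 50 mm to the other side of its middle. Origin at the centre of its underside. To be left alone.

How it is judged:
On the way:
1. the red specimen rides on the scoop's blade while still under the shelf (x of red_specimen in the frame of scoop between 0.05 and 0.142 m and y of red_specimen in the frame of scoop between -0.033 and 0.033 m and z of red_specimen in the frame of scoop above -0.002 m and x of red_specimen in the frame of shelf above 0 m), for 0.1 s.
At the end, for the whole second after the job is handed in: The scoop lies flat on the bench (within 0.1 rad, 8 mm), its tip drawn out to the shelf's front edge (within 10 mm) or beyond, with the red specimen on its blade, its centre at least 13 mm behind the tip, clear of the shelf, at rest; the green specimen is within 20 mm of its start (x of red_specimen in the frame of scoop between 0.05 and 0.142 m and y of red_specimen in the frame of scoop between -0.033 and 0.033 m and z of red_specimen in the frame of scoop between -0.002 and 0.012 m and x of scoop_tip in the frame of shelf below 0.01 m and x of red_specimen in the frame of shelf below -0.015 m and height (world z) of scoop below 0.008 m and angle between scoop's own z axis and vertical below 0.1 rad and linear speed of each of scoop, red_specimen below 0.02 m/s and distance of green_specimen from where it was at the start of the episode below 0.02 m); the robot touches nothing.
It fails at once if the green specimen is moved by more than 20 mm (distance of green_specimen from where it was at the start of the episode above 0.02 m).
It fails at once if the fingers touch the red specimen (contact force between the fingers and red_specimen above 0.3 N).
It also fails if it takes over 43 s, if anything falls off the work surface, if the arm or the gripper's body presses on something with over 40 N, if the wrist force passes 120 N, or if a joint passes its speed limit or range.

## Working session

There is one attempt and no reset: what is moved stays moved. The work goes in short steps, Python scripts to look and compute and a tool call to move; the robot and the scene stay as the last step left them, time stands still between calls to the robot, and variables do not carry over. Pictures are saved under pics/ and viewed, and the job is handed in when it is done.

Besides the shell and the picture viewer there is one more tool, called after ">>>" as name(argument=value, ...), one argument or row to a line, values as JSON. send_rows: Moves the arm, as the interface text tells. Its arguments: {"type":"object","properties":{"motion":{"type":"array","items":{"type":"number"}},"grip_force":{"type":"number"}},"required":["motion"]}

```bash
mkdir -p pics; cat > h.py <<'E'
import numpy as np, cv2
from scipy.spatial.transform import Rotation as R
from plant import ctrl,cams,workorder,spotter
def T(name):
    p=cams.camera_params(name)
    if 'mount' in p:
        s=ctrl.get_state();M=np.eye(4);M[:3,:3]=R.from_quat(s['tcp_rot']).as_matrix();M[:3,3]=s['eef_pos']
        return p,M@np.array(p['mount'])
    M=np.eye(4);a=np.array(p['attitude'],float)
    M[:3,:3]=R.from_quat(a).as_matrix() if a.size==4 else a.reshape(3,3)
    M[:3,3]=p['xyz'];return p,M
def pts(name,u,v,d,pm=None):
    p,M=pm or T(name);u=np.asarray(u,float);v=np.asarray(v,float)
    c=np.stack([(u-p['cx'])/p['fx']*d,(v-p['cy'])/p['fy']*d,d],-1)
    return c@M[:3,:3].T+M[:3,3]
def plane(name,u,v,z,pm=None):
    p,M=pm or T(name);u=np.asarray(u,float);v=np.asarray(v,float)
    c=np.stack([(u-p['cx'])/p['fx'],(v-p['cy'])/p['fy'],np.ones_like(u)],-1)@M[:3,:3].T
    return M[:3,3]+c*((z-M[2,3])/c[...,2])[...,None]
def snap(name,fn):
    pm=T(name);im,d=cams.read_camera(name);cv2.imwrite('pics/'+fn+'.png',im[...,::-1]);np.savez('pics/'+fn+'.npz',d=d,im=im,M=pm[1])
    return im,d,pm
E
python3 - <<'E'
from h import *
for c in ['scene','side','wrist']:
    im,d,pm=snap(c,c+'0');print(c,cams.camera_params(c))
    for t in ['scoop','scoop_handle','shelf','red_specimen','green_specimen']:
        for r in spotter.trace(t,c)[:2]:
            m=r['mask'];v,u=np.nonzero(m&(d>0));P=pts(c,u,v,d[v,u],pm) if len(u) else np.zeros((1,3))
            print(t,round(r['conf'],2),r['bbox'],np.median(P,0).round(3),np.percentile(P,2,axis=0).round(3),np.percentile(P,98,axis=0).round(3))
            np.save(f'pics/m_{c}_{t}_{int(r["conf"]*100)}.npy',m)
print(ctrl.get_state())
E
```

```text
scene {'fx': 486.46796962365835, 'fy': 486.46796962365835, 'cx': 276.4578826492697, 'cy': 201.80729588348828, 'xyz': array([-0.10225368,  0.03391779,  0.50819241]), 'attitude': array([-0.42839183,  0.75314068, -0.43672933,  0.24192364])}
scoop 0.56 [290.7, 244.6, 81.2, 42.1] [ 0.4   -0.383  0.005] [ 0.373 -0.453  0.001] [ 0.451 -0.293  0.073]
scoop_handle 0.96 [287.4, 246.3, 81.7, 42.2] [ 0.4   -0.381  0.005] [ 0.373 -0.452  0.001] [ 0.447 -0.293  0.073]
shelf 0.63 [244.5, 145.9, 125.3, 85.6] [ 0.6   -0.469  0.055] [ 0.479 -0.58   0.014] [ 0.701 -0.353  0.091]
red_specimen 0.65 [321.6, 207.7, 14.5, 15.0] [ 0.53  -0.472  0.016] [ 0.523 -0.486  0.002] [ 0.547 -0.463  0.022]
green_specimen 0.68 [268.5, 200.2, 15.2, 18.5] [ 0.6   -0.4    0.018] [ 0.592 -0.415  0.002] [ 0.619 -0.389  0.022]
green_specimen 0.51 [287.6, 242.0, 83.9, 43.3] [ 0.399 -0.381  0.005] [ 0.372 -0.454 -0.   ] [ 0.451 -0.293  0.073]
side {'fx': 417.17356736768375, 'fy': 417.17356736768375, 'cx': 269.7386926341839, 'cy': 206.712500815774, 'xyz': array([0.50857037, 0.43974301, 0.41438793]), 'attitude': array([-0.009645
[... 1270 characters left out ...]
      1.00000000e+00]])}
{'time': 0.9, 'qpos': array([ 1.11700231e+00,  2.86268391e-01,  1.57670751e+00,  1.55652930e-05,
        1.27866208e+00, -1.50024650e-01]), 'dq': array([-0.00116479, -0.00159396,  0.00114769,  0.00061923,  0.00031159,
        0.00111377]), 'joint_efforts': array([ 3.66949271e-04, -4.05959272e+01, -2.92941946e+01, -9.41267058e-05,
        4.90093971e-04, -1.08219573e-07]), 'eef_pos': array([0.20187457, 0.644071  , 0.20614189]), 'tcp_rot': array([ 8.05953903e-01,  5.91978298e-01, -2.35320490e-05,  3.93787501e-06]), 'contact_force': array([-0.13397486,  0.75515181, -1.15548279]), 'wrist_torque': array([0.03369926, 0.01701724, 0.02083843]), 'opening': 0.9984750519460024}
```

```bash
python3 - <<'E'
import cv2,numpy as np
a=cv2.imread('pics/scene0.png');b=cv2.imread('pics/side0.png')
a=cv2.resize(a[130:310,220:400],None,fx=3.3,fy=3.3,interpolation=2);b=cv2.resize(b[140:250,150:350],None,fx=4,fy=4,interpolation=2)
cv2.imwrite('pics/sc.png',a);cv2.imwrite('pics/sd.png',b)
E
```

```text
(no output)
```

View pics/scene0.png

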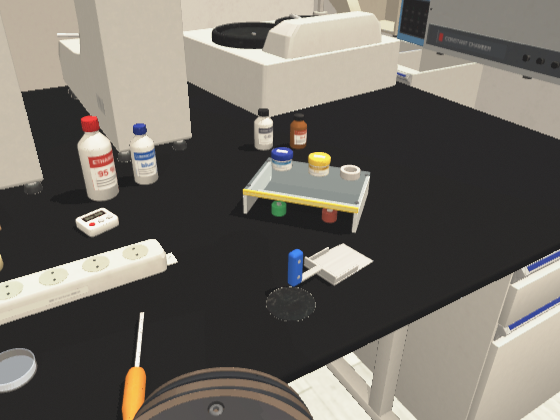

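View pics/sc.png

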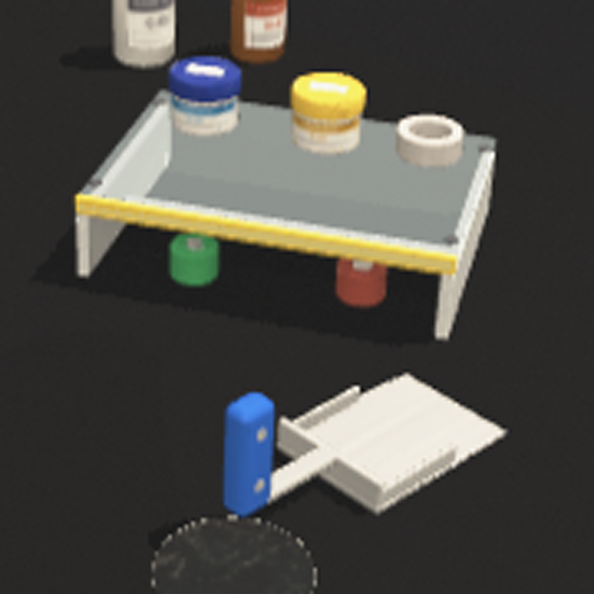

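View pics/sd.png

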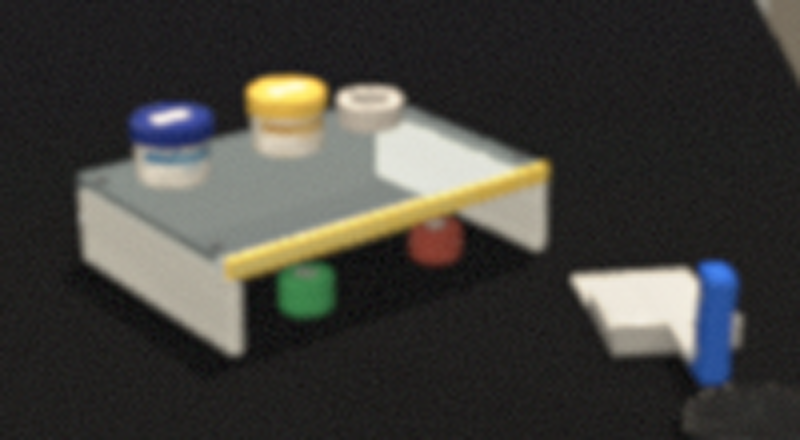

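```bash
python3 - <<'E'
from h import *
for c,roi in [('scene',(140,235,235,380)),('side',(150,215,160,300))]:
    z=np.load(f'pics/{c}0.npz');im=z['im'].astype(int);d=z['d'];pm=(cams.camera_params(c),z['M'])
    hsv=cv2.cvtColor(z['im'],cv2.COLOR_RGB2HSV)
    v,u=np.indices(d.shape)
    P=pts(c,u,v,d,pm)
    def sel(m,box):
        b=np.zeros_like(m);b[box[0]:box[1],box[2]:box[3]]=1
        return m&b&(d>0)
    H,S,V=hsv[...,0],hsv[...,1],hsv[...,2]
    y=sel((H>20)&(H<32)&(S>150),roi)&(P[...,2]<.062)&(P[...,2]>.03)
    Q=P[y];cen=Q.mean(0);w=np.linalg.svd(Q[:,:2]-cen[:2])[2][0];t=(Q[:,:2]-cen[:2])@w
    print(c,'yellow',len(Q),cen.round(4),w.round(3),t.min(),t.max(),'ends',(cen[:2]+w*t.min()).round(4),(cen[:2]+w*t.max()).round(4),'z',Q[:,2].min(),Q[:,2].max())
    # top row/edge
    b=sel((H>100)&(H<125)&(S>120),(195,310,275,350))&(P[...,2]>.02)
    Q=P[b&(P[...,2]<.068)];print('handle',len(Q),Q.mean(0).round(4),Q.min(0).round(4),Q.max(0).round(4))
    Qt=P[b&(P[...,2]>.070)];print('handle top',len(Qt),Qt.mean(0) if len(Qt) else 0)
    sc=(P[...,0]>.34)&(P[...,0]<.5)&(P[...,1]<-.25)&(P[...,1]>-.5)&(V>100)&(S<60)&(d>0)
    Q=P[sc];print('tray',len(Q),Q.min(0),Q.max(0))
    r=cv2.minAreaRect(Q[:,:2].astype(np.float32)*1000);print(r,cv2.boxPoints(r))
    for n,(h0,h1) in dict(red=(0,8),green=(50,85)).items():
        m=sel((H>=h0)&(H<=h1)&(S>90),roi)&(P[...,2]<.04)
        Q=P[m];
        if len(Q): 
            o=pm[1][:3,3]
            print(n,len(Q),Q.mean(0).round(4),Q.min(0).round(4),Q.max(0).round(4),'top',P[m&(P[...,2]>.018)].mean(0).round(4))
    if c=='scene':
        B=P[280:325,265:315];print('disc',np.nanmedian(B.reshape(-1,3),0),B[...,2].min(),B[...,2].max(),(d[280:325,265:315]==0).sum())
        print(B[20,::5].round(3), d[303,260:320:5])
E
```

```text
scene yellow 259 [ 0.5598 -0.4132  0.0506] [-0.748 -0.663] -0.10782608024143461 0.11631480519859062 ends [ 0.6405 -0.3417] [ 0.4727 -0.4904] z 0.04278641972479008 0.05616675879038696
handle 336 [ 0.3888 -0.2994  0.0447] [ 0.3833 -0.3148  0.0203] [ 0.4002 -0.2913  0.0674]
handle top 87 [ 0.39215705 -0.30200926  0.07319497]
tray 1928 [ 0.34530494 -0.4996623  -0.00155109] [ 0.49986646 -0.26700194  0.06298887]
((415.92529296875, -396.04144287109375), (97.88241577148438, 249.29820251464844), 20.9180965423584) [[ 325.70587 -297.0814 ]
 [ 414.71356 -529.9488 ]
 [ 506.1447  -495.0015 ]
 [ 417.13702 -262.1341 ]]
red 180 [ 0.5305 -0.4713  0.0123] [ 0.5217 -0.4888 -0.001 ] [ 0.5488 -0.4618  0.0225] top [ 0.5328 -0.4723  0.0202]
green 200 [ 0.6018 -0.4001  0.0128] [ 0.5909 -0.4282 -0.0016] [ 0.6509 -0.3884  0.0224] top [ 0.6047 -0.4014  0.0202]
disc [ 0.36967938 -0.27972424  0.00314415] -0.0019794164613057275 0.5081924137368714 12
[[ 0.396 -0.251  0.   ]
 [ 0.389 -0.256  0.003]
 [ 0.385 -0.263  0.003]
 [ 0.38  -0.269  0.005]
 [ 0.378 -0.276  0.003]
 [ 0.373 -0.283  0.003]
 [ 0.369 -0.289  0.004]
[... 349 characters left out ...]
04268667810968396 0.05362354841134709
handle 162 [ 0.3945 -0.2931  0.0451] [ 0.3858 -0.2977  0.0203] [ 0.4013 -0.2895  0.0678]
handle top 37 [ 0.3948563  -0.29947222  0.07283785]
tray 719 [ 0.37051178 -0.4999064  -0.00130249] [ 0.4992809  -0.30075093  0.06728731]
((417.573974609375, -416.3449401855469), (96.83409118652344, 220.36827087402344), 26.561105728149414) [[ 324.99792 -339.43964]
 [ 423.536   -536.5498 ]
 [ 510.15002 -493.25024]
 [ 411.61194 -296.14008]]
red 151 [ 0.5369 -0.4699  0.0085] [ 0.5199 -0.5215 -0.0015] [ 0.5572 -0.4536  0.0222] top [ 0.5344 -0.4691  0.0199]
green 118 [ 0.607  -0.4047  0.0126] [ 0.5913 -0.4611 -0.0012] [ 0.6301 -0.387   0.0217] top [ 0.6062 -0.3988  0.0199]
```

```bash
python3 - <<'E'
from h import *
for c in ['scene','side']:
    z=np.load(f'pics/{c}0.npz');d=z['d'];pm=(cams.camera_params(c),z['M'])
    v,u=np.indices(d.shape);P=pts(c,u,v,d,pm).reshape(-1,3)[d.ravel()>0]
    r=np.hypot(P[:,0],P[:,1])
    Q=P[(P[:,2]>.08)&(r<.85)&(P[:,0]>-.0)]
    g=np.round(Q/.05)*.05
    k,i,n=np.unique(g[:,:2],axis=0,return_inverse=True,return_counts=True)
    print(c,[(*k[j].round(2),Q[i.ravel()==j,2].max().round(2)) for j in range(len(k)) if n[j]>8])
pm=None
print('front corners',plane('scene',[342.7,373],[243.6,260.9],0.001).round(4))
print('wall top outer',plane('scene',[304.8,334.5],[257.3,279],0.018).round(4), 'rear bottom right',plane('scene',[335],[285],0.0).round(4))
print('handle top centre',plane('scene',[220+250/3.3],[130+400/3.3],0.074).round(4))
print('side front corner L',plane('side',[150+570/4,],[140+275/4],0.001))
E
```

```text
scene [(np.float64(0.0), np.float64(-0.05), np.float64(0.31)), (np.float64(0.05), np.float64(-0.1), np.float64(0.27)), (np.float64(0.05), np.float64(-0.05), np.float64(0.31)), (np.float64(0.05), np.float64(-0.0), np.float64(0.31)), (np.float64(0.1), np.float64(-0.05), np.float64(0.29)), (np.float64(0.1), np.float64(0.0), np.float64(0.29)), (np.float64(0.6), np.float64(-0.55), np.float64(0.09)), (np.float64(0.6), np.float64(-0.5), np.float64(0.09)), (np.float64(0.65), np.float64(-0.55), np.float64(0.09)), (np.float64(0.65), np.float64(-0.5), np.float64(0.09)), (np.float64(0.65), np.float64(-0.45), np.float64(0.09)), (np.float64(0.7), np.float64(-0.5), np.float64(0.09)), (np.float64(0.7), np.float64(-0.45), np.float64(0.09)), (np.float64(0.85), np.float64(-0.15), np.float64(0.13)), (np.float64(0.85), np.float64(-0.1), np.float64(0.17))]
side [(np.float64(0.6), np.float64(-0.5), np.float64(0.09)), (np.float64(0.65), np.float64(-0.55), np.float64(0.09)), (np.float64(0.65), np.float64(-0.5), np.float64(0.09)), (np.float64(0.65), np.float64(-0.45), np.float64(0.09)), (np.float64(0.7), np.float64(-0.5), np.float64(0.09)), (np.float64(0.7), np.float64(-0.45), np.float64(0.09)), (np.float64(0.85), np.float64(-0.15), np.float64(0.13)), (np.float64(0.85), np.float64(-0.1), np.float64(0.13))]
front corners [[ 0.4549 -0.4478  0.001 ]
 [ 0.3872 -0.461   0.001 ]]
wall top outer [[ 0.4365 -0.3518  0.018 ]
 [ 0.3653 -0.3604  0.018 ]] rear bottom right [[ 0.3699 -0.3664  0.    ]]
handle top centre [[ 0.3947 -0.3045  0.074 ]]
side front corner L [[ 0.45696578 -0.44647283  0.001     ]]
```

View pics/side0.png

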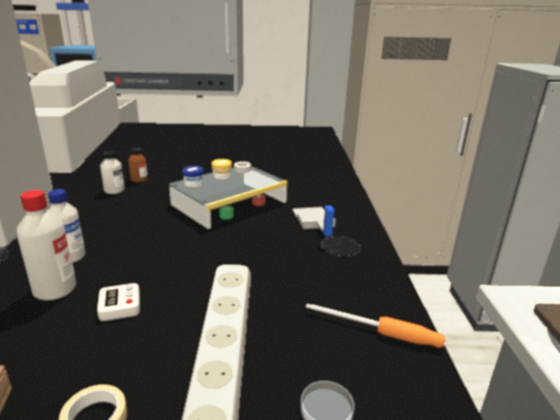

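```bash
cat > plan.py <<'E'
from h import *
def plan(way,th1=None,step=.048,spinmax=.145,maxrows=12,g=8.5):
    s=ctrl.get_state();p=np.array(s['eef_pos']);X=R.from_quat(s['tcp_rot']).as_matrix()[:,0];th=np.arctan2(X[1],X[0])
    print('now',p.round(4),np.degrees(th).round(2),'t',s['time'])
    q=[p]+[np.array(w) for w in way];pl=[p]
    # walk
    path=np.array(q);L=np.r_[0,np.cumsum(np.linalg.norm(np.diff(path,axis=0),axis=1))]
    n=max(int(np.ceil(L[-1]/step)),1); 
    if th1 is not None: n=max(n,int(np.ceil(abs(th1-th)/spinmax)))
    ss=np.linspace(0,L[-1],n+1);W=np.stack([np.interp(ss,L,path[:,i]) for i in range(3)],1)
    sp=0 if th1 is None else -(th1-th)/n
    out=[]
    for i in range(n):
        d=W[i+1]-W[i];c,si=np.cos(th),np.sin(th)
        out.append([round(100*(d[0]*c+d[1]*si),2),round(100*(d[0]*si-d[1]*c),2),round(-100*d[2],2),round(sp,3),g]);th-=sp
    print(n,'rows');
    for o in out[:maxrows]:print(*o,sep=', ',end=',\n')
E
python3 - <<'E'
from plan import *
plan([(.42,.42,.206),(.53,.1,.206),(.46,-.18,.18),(.393,-.301,.14)],np.radians(10.7),maxrows=30)
E
```

```text
now [0.2019 0.6441 0.2061] 72.6 t 0.9
23 rows
-2.24, 4.15, 0.0, 0.047, 8.5,
-2.04, 4.25, 0.0, 0.047, 8.5,
-1.84, 4.34, 0.0, 0.047, 8.5,
-1.64, 4.42, 0.0, 0.047, 8.5,
-1.43, 4.5, 0.0, 0.047, 8.5,
-1.21, 4.56, 0.0, 0.047, 8.5,
-1.69, 4.29, 0.0, 0.047, 8.5,
-2.69, 3.87, -0.0, 0.047, 8.5,
-2.51, 4.0, -0.0, 0.047, 8.5,
-2.32, 4.11, -0.0, 0.047, 8.5,
-2.12, 4.21, -0.0, 0.047, 8.5,
-1.92, 4.31, -0.0, 0.047, 8.5,
-1.72, 4.39, -0.0, 0.047, 8.5,
-1.93, 4.16, 0.08, 0.047, 8.5,
-3.54, 3.08, 0.42, 0.047, 8.5,
-3.39, 3.25, 0.42, 0.047, 8.5,
-3.24, 3.4, 0.42, 0.047, 8.5,
-3.07, 3.55, 0.42, 0.047, 8.5,
-2.9, 3.69, 0.42, 0.047, 8.5,
-2.77, 3.78, 0.47, 0.047, 8.5,
-3.35, 3.05, 1.31, 0.047, 8.5,
-3.21, 3.2, 1.31, 0.047, 8.5,
-3.05, 3.35, 1.31, 0.047, 8.5,
```

>>> send_rows(
  motion=[-2.2,4.2,0,0.05,8.5,-2,4.2,0,0.05,8.5,-1.8,4.3,0,0.05,8.5,-1.6,4.4,0,0.05,8.5,-1.4,4.5,0,0.05,8.5,-1.2,4.5,0,0.05,8.5,-1.7,4.3,0,0.05,8.5,-2.7,3.9,0,0.05,8.5,-2.5,4,0,0.05,8.5,-2.3,4.1,0,0.05,8.5,-2.1,4.2,0,0.05,8.5,-1.9,4.3,0,0.05,8.5],
)

```text
time: 2.1
eef_pos: [0.4996, 0.1662, 0.2073]
tcp_rot: [0.947, 0.321, 0.004, -0.001]
contact_force: [1.4, 0.9, 0.1]
opening: 0.994
```

```bash
python3 - <<'E'
from plan import *
plan([(.46,-.18,.18),(.393,-.301,.14)],np.radians(10.7),maxrows=30)
E
```

```text
now [0.4996 0.1662 0.2073] 37.49 t 2.1
11 rows
-3.11, 3.22, 0.35, 0.043, 8.5,
-2.97, 3.35, 0.35, 0.043, 8.5,
-2.82, 3.47, 0.35, 0.043, 8.5,
-2.67, 3.59, 0.35, 0.043, 8.5,
-2.52, 3.7, 0.35, 0.043, 8.5,
-2.36, 3.8, 0.35, 0.043, 8.5,
-2.2, 3.9, 0.35, 0.043, 8.5,
-2.29, 3.74, 0.54, 0.043, 8.5,
-3.15, 2.94, 1.25, 0.043, 8.5,
-3.02, 3.07, 1.25, 0.043, 8.5,
-2.89, 3.2, 1.25, 0.043, 8.5,
```

>>> send_rows(
  motion=[-3.1,3.2,0.3,0.045,8.5,-3,3.4,0.3,0.045,8.5,-2.8,3.5,0.3,0.045,8.5,-2.7,3.6,0.3,0.045,8.5,-2.5,3.7,0.3,0.045,8.5,-2.4,3.8,0.3,0.045,8.5,-2.2,3.9,0.3,0.045,8.5,-2.3,3.8,0.5,0.045,8.5,-3.1,3,1.2,0.045,8.5,-3,3.1,1.2,0.045,8.5,-2.9,3.2,1.2,0.045,8.5,0,0,0,0,8.5],
)

```text
time: 3.3
eef_pos: [0.3808, -0.3251, 0.1458]
tcp_rot: [0.998, 0.065, 0.011, 0.002]
contact_force: [1.3, 0.7, 0.1]
opening: 0.99
```

```bash
python3 - <<'E'
from plan import *
im,d,pm=snap('wrist','w1')
c='wrist'
for t in ['scoop','red_specimen','green_specimen']:
    for r in spotter.trace(t,c)[:2]:
        m=r['mask'];v,u=np.nonzero(m&(d>0));P=pts(c,u,v,d[v,u],pm)
        print(t,round(r['conf'],2),r['bbox'],np.median(P,0).round(3),np.percentile(P,2,axis=0).round(3),np.percentile(P,98,axis=0).round(3))
plan([(.393,-.301,.036)],np.radians(10.7),maxrows=30)
E
```

```text
scoop 0.59 [263.8, 162.3, 70.2, 138.9] [ 0.407 -0.391  0.003] [ 0.377 -0.453 -0.   ] [ 0.449 -0.292  0.074]
green_specimen 0.59 [456.1, 265.1, 30.7, 26.7] [ 0.599 -0.396  0.015] [ 0.593 -0.412  0.001] [ 0.614 -0.388  0.021]
now [ 0.3843 -0.3216  0.1477] 7.9 t 3.5
3 rows
0.38, -0.64, 3.72, -0.016, 8.5,
0.39, -0.64, 3.72, -0.016, 8.5,
0.4, -0.63, 3.72, -0.016, 8.5,
```

View pics/w1.png

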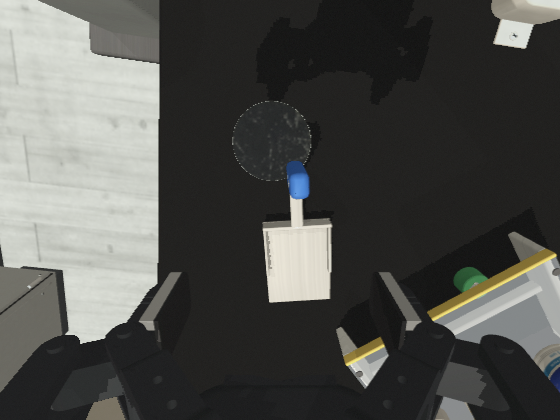

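```bash
python3 - <<'E'
from plan import *
z=np.load('pics/w1.npz');pm=(cams.camera_params('wrist'),z['M']);d=z['d']
f=plane('wrist',[268.5,330.5],[302,299.5],0.001,pm);r=plane('wrist',[263,331.5],[227,221],0.018,pm)
print(f.round(4),r.round(4));a=f.mean(0)-r.mean(0);print(a,np.degrees(np.arctan2(a[1],a[0])))
e=f[1]-f[0];print('front w',np.linalg.norm(e),np.degrees(np.arctan2(e[1],e[0]))-90)
v,u=np.indices(d.shape);P=pts('wrist',u,v,d,pm)
H,S,V=cv2.split(cv2.cvtColor(z['im'],cv2.COLOR_RGB2HSV))
b=(H>100)&(H<125)&(S>120)&(P[...,2]>.0705)&(P[...,0]<.45)&(d>0)&(P[...,1]>-.33)
Q=P[b];print('top',len(Q),Q.mean(0),Q.min(0),Q.max(0),cv2.minAreaRect((Q[:,:2]*1000).astype(np.float32)))
D=P[115:165,245:300];print('disc',np.median(D.reshape(-1,3),0),np.percentile(D[...,2],[5,95]));print(plane('wrist',[233,311,272],[140,140,101],0.004,pm))
m=(V>120)&(S<60)&(P[...,0]>.36)&(P[...,0]<.47)&(P[...,1]<-.36)&(P[...,1]>-.47)&(P[...,2]<.006)
print(cv2.minAreaRect((P[m][:,:2]*1000).astype(np.float32)))
y=(H>20)&(H<32)&(S>150)&(P[...,2]<.062)&(P[...,2]>.03)&(P[...,0]<.7)&(v>240)
Q=P[y];c=Q.mean(0);w=np.linalg.svd(Q[:,:2]-c[:2])[2][0];t=(Q[:,:2]-c[:2])@w;print('yellow',c,w,c[:2]+w*t.min(),c[:2]+w*t.max())
E
```

```text
[[ 0.3882 -0.4607  0.001 ]
 [ 0.459  -0.4491  0.001 ]] [[ 0.3712 -0.3619  0.018 ]
 [ 0.4383 -0.3473  0.018 ]]
[ 0.01889779 -0.10032977 -0.017     ] -79.33292812112005
front w 0.07173655213046128 -80.75300270318205
top 425 [ 0.39423285 -0.30201349  0.07336694] [ 0.38653095 -0.31277299  0.07051498] [ 0.44785123 -0.29183587  0.2522655 ] ((417.027099609375, -299.16754150390625), (60.16094970703125, 21.129549026489258), 6.96486759185791)
disc [ 0.36972628 -0.27701239  0.00309256] [0.00175535 0.00447583]
[[ 0.333025   -0.28217874  0.004     ]
 [ 0.40700455 -0.27272889  0.004     ]
 [ 0.36563707 -0.24246867  0.004     ]]
((415.1532287597656, -405.99176025390625), (72.73309326171875, 101.31838989257812), 9.805588722229004)
yellow [ 0.57168173 -0.40128829  0.04907176] [-0.74949474 -0.6620103 ] [ 0.64104225 -0.34002385] [ 0.47233792 -0.48903624]
```

```bash
python3 - <<'E'
from plan import *
plan([(.394,-.302,.147),(.394,-.302,.036)],np.radians(10.2),step=.03)
E
```

```text
now [ 0.3843 -0.3216  0.1477] 7.9 t 3.5
5 rows
1.23, -1.81, 0.54, -0.008, 8.5,
0.0, 0.0, 2.66, -0.008, 8.5,
0.0, 0.0, 2.66, -0.008, 8.5,
0.0, 0.0, 2.66, -0.008, 8.5,
0.0, 0.0, 2.66, -0.008, 8.5,
```

>>> send_rows(
  motion=[0.7,-2.1,0.5,-0.02,8.5,0,0,2,-0.02,8.5,0,0,2,0,8.5,0,0,0,0,8.5],
)

```text
time: 3.9
eef_pos: [0.3949, -0.2955, 0.1054]
tcp_rot: [0.995, 0.095, 0.015, 0.006]
contact_force: [-0.1, 1.4, -0.3]
opening: 0.999
```

```bash
python3 - <<'E'
from plan import *
plan([(.394,-.302,.036)],np.radians(10.2),step=.03)
s=ctrl.get_state();print(R.from_quat(s['tcp_rot']).as_matrix()[:,2],s['dq'].round(2))
E
```

```text
now [ 0.3949 -0.2955  0.1054] 10.93 t 3.9
3 rows
-0.07, 0.21, 2.31, 0.004, 8.5,
-0.07, 0.21, 2.31, 0.004, 8.5,
-0.07, 0.21, 2.31, 0.004, 8.5,
[ 0.03083528 -0.00847751 -0.99948853] [ 0.03 -0.04 -0.04  0.    0.01 -0.  ]
```

>>> send_rows(
  motion=[0,0,0,0,8.5,0,0,0,0,8.5,0,0,0,0,8.5],
)

```text
time: 4.2
eef_pos: [0.3974, -0.2946, 0.1085]
tcp_rot: [0.995, 0.097, 0.016, 0.007]
contact_force: [-0.6, 0.2, 0.3]
opening: 0.993
```

```bash
cat > st.py <<'E'
from plan import *
s=ctrl.get_state();M=R.from_quat(s['tcp_rot']).as_matrix()
print('t',s['time'],'p',s['eef_pos'].round(4),'xhead',np.degrees(np.arctan2(M[1,0],M[0,0])).round(2),'tilt world',M[:2,2].round(4),'along tool x',M[2,0].round(4),'tool y',M[2,1].round(4),'F',s['contact_force'].round(1),'T',s['wrist_torque'].round(2),'op',round(s['opening'],3),'dq',np.abs(s['dq']).max().round(3))
E
python3 st.py
```

```text
t 4.2 p [ 0.3974 -0.2946  0.1085] xhead 11.21 tilt world [ 0.0338 -0.0114] along tool x 0.031 tool y 0.0178 F [-0.6  0.2  0.3] T [-0.03  0.03 -0.01] op 0.993 dq 0.01
```

>>> send_rows(
  motion=[0,0,-4,0,8.5,0,0,-4,0,8.5,0,0,0,0,8.5,0,0,0,0,8.5],
)

```text
time: 4.6
eef_pos: [0.3952, -0.2941, 0.1936]
tcp_rot: [0.995, 0.098, 0.017, 0.008]
contact_force: [0.6, 0.3, -1.2]
opening: 0.995
```

```bash
python3 st.py
```

```text
t 4.6 p [ 0.3952 -0.2941  0.1936] xhead 11.21 tilt world [ 0.0357 -0.0135] along tool x 0.0324 tool y 0.0202 F [ 0.6  0.3 -1.2] T [ 0.    0.04 -0.02] op 0.995 dq 0.049
```

>>> send_rows(
  motion=[3.3,3.7,0,0,8.5,3.3,3.7,0,0,8.5,0,0,0,0,8.5],
)

```text
time: 4.9
eef_pos: [0.4734, -0.3527, 0.192]
tcp_rot: [0.995, 0.097, 0.015, 0.006]
contact_force: [0.5, -0.7, -1.2]
opening: 0.99
```

```bash
python3 st.py
```

```text
t 4.9 p [ 0.4734 -0.3527  0.192 ] xhead 11.15 tilt world [ 0.0305 -0.0083] along tool x 0.0283 tool y 0.0141 F [ 0.5 -0.7 -1.2] T [ 0.01  0.   -0.02] op 0.99 dq 0.087
```

>>> send_rows(
  motion=[-0.7,-0.7,0,0,8.5,-0.7,-0.7,0,0,8.5,-0.7,-0.7,0,0,8.5,-0.7,-0.7,0,0,8.5,-0.7,-0.7,0,0,8.5,-0.7,-0.7,0,0,8.5,-0.7,-0.7,0,0,8.5,-0.7,-0.7,0,0,8.5],
)

```text
time: 5.7
eef_pos: [0.3991, -0.3019, 0.1878]
tcp_rot: [0.995, 0.097, 0.013, 0.004]
contact_force: [-0.5, 0.1, 0.4]
opening: 0.991
```

```bash
python3 st.py
```

```text
t 5.7 p [ 0.3991 -0.3019  0.1878] xhead 11.14 tilt world [ 0.0275 -0.0057] along tool x 0.0259 tool y 0.0109 F [-0.5  0.1  0.4] T [ 0.01 -0.02 -0.04] op 0.991 dq 0.266
```

>>> send_rows(
  motion=[3.4,3.6,0,0,8.5,3.4,3.6,0,0,8.5,3.4,3.6,0,0,8.5,0,0,0,0,8.5],
)

```text
time: 6.1
eef_pos: [0.5159, -0.3836, 0.185]
tcp_rot: [0.995, 0.096, 0.01, -0.0]
contact_force: [0.2, 0.7, -0.5]
opening: 0.999
```

```bash
python3 st.py
```

```text
t 6.1 p [ 0.5159 -0.3836  0.185 ] xhead 11.07 tilt world [0.0197 0.0023] along tool x 0.0198 tool y 0.0016 F [ 0.2  0.7 -0.5] T [0.04 0.02 0.  ] op 0.999 dq 0.095
```

>>> send_rows(
  motion=[-1,-1.1,0,0,8.5,-1,-1.1,0,0,8.5,-1,-1.1,0,0,8.5,-1,-1.1,0,0,8.5,-1,-1.1,0,0,8.5,-1,-1.1,0,0,8.5,-1,-1.1,0,0,8.5,-0.5,-0.5,0,0,8.5,0,0,0,0,8.5],
)

```text
time: 7.0
eef_pos: [0.4189, -0.3121, 0.1827]
tcp_rot: [0.995, 0.097, 0.009, -0.001]
contact_force: [-0.5, -0.7, 0.2]
opening: 0.995
```

```bash
python3 st.py
```

```text
t 7.0 p [ 0.4189 -0.3121  0.1827] xhead 11.1 tilt world [0.0174 0.0044] along tool x 0.0179 tool y -0.0009 F [-0.5 -0.7  0.2] T [-0.05 -0.06 -0.02] op 0.995 dq 0.013
```

```bash
python3 - <<'E'
from plan import *
plan([(.48,-.1,.18),(.47,.12,.18),(.63,.157,.18)],step=.049,maxrows=30)
E
```

```text
now [ 0.4189 -0.3121  0.1827] 11.1 t 7.0
13 rows
2.13, -4.14, 0.06, 0, 8.5,
2.13, -4.14, 0.06, 0, 8.5,
2.13, -4.14, 0.06, 0, 8.5,
2.13, -4.14, 0.06, 0, 8.5,
1.75, -4.26, 0.04, 0, 8.5,
0.69, -4.6, -0.0, 0, 8.5,
0.69, -4.6, -0.0, 0, 8.5,
0.69, -4.6, -0.0, 0, 8.5,
0.69, -4.6, -0.0, 0, 8.5,
2.78, -2.26, -0.0, 0, 8.5,
4.65, -0.16, -0.0, 0, 8.5,
4.65, -0.16, -0.0, 0, 8.5,
4.65, -0.16, -0.0, 0, 8.5,
```

>>> send_rows(
  motion=[2.1,-4.1,0,0,8.5,2.1,-4.1,0,0,8.5,2.1,-4.1,0,0,8.5,2.1,-4.1,0,0,8.5,1.7,-4.3,0,0,8.5,0.7,-4.6,0,0,8.5,0.7,-4.6,0,0,8.5,0,-4,0,0,8.5,3,-3,0,0,8.5,4.7,-0.2,0,0,8.5,4.7,-0.2,0,0,8.5,4.7,-0.2,0,0,8.5],
)

```text
time: 8.2
eef_pos: [0.6354, 0.124, 0.1932]
tcp_rot: [0.995, 0.095, 0.015, 0.001]
contact_force: [0.4, 0.4, -0.0]
opening: 0.997
```

```bash
python3 st.py;  python3 - <<'E'
from plan import *
plan([(.394,-.302,.14)],np.radians(10.2),step=.026,maxrows=30)
E
```

```text
t 8.2 p [0.6354 0.124  0.1932] xhead 10.86 tilt world [ 0.0298 -0.0001] along tool x 0.0293 tool y 0.0057 F [ 0.4  0.4 -0. ] T [ 0.02 -0.06  0.01] op 0.997 dq 1.239
now [0.6354 0.124  0.1932] 10.86 t 8.2
19 rows
-1.67, 1.96, 0.28, 0.001, 8.5,
-1.67, 1.96, 0.28, 0.001, 8.5,
-1.67, 1.96, 0.28, 0.001, 8.5,
-1.67, 1.97, 0.28, 0.001, 8.5,
-1.67, 1.97, 0.28, 0.001, 8.5,
-1.66, 1.97, 0.28, 0.001, 8.5,
-1.66, 1.97, 0.28, 0.001, 8.5,
-1.66, 1.97, 0.28, 0.001, 8.5,
-1.66, 1.97, 0.28, 0.001, 8.5,
-1.66, 1.97, 0.28, 0.001, 8.5,
-1.66, 1.97, 0.28, 0.001, 8.5,
-1.66, 1.97, 0.28, 0.001, 8.5,
-1.66, 1.97, 0.28, 0.001, 8.5,
-1.65, 1.98, 0.28, 0.001, 8.5,
-1.65, 1.98, 0.28, 0.001, 8.5,
-1.65, 1.98, 0.28, 0.001, 8.5,
-1.65, 1.98, 0.28, 0.001, 8.5,
-1.65, 1.98, 0.28, 0.001, 8.5,
-1.65, 1.98, 0.28, 0.001, 8.5,
```

>>> send_rows(
  motion=[0,0,0,0,8.5,0,0,0,0,8.5],
)

```text
time: 8.4
eef_pos: [0.6404, 0.1253, 0.19]
tcp_rot: [0.995, 0.095, 0.014, 0.001]
contact_force: [-0.5, 0.2, 0.2]
opening: 0.997
```

```bash
python3 st.py
```

```text
t 8.4 p [0.6404 0.1253 0.19  ] xhead 10.94 tilt world [0.0282 0.0002] along tool x 0.0277 tool y 0.0052 F [-0.5  0.2  0.2] T [-0.03  0.04 -0.04] op 0.997 dq 0.064
```

>>> send_rows(
  motion=[-1.5,0,0,0,8.5,-1.5,0,0,0,8.5,-1.5,0,0,0,8.5,-1.5,0,0,0,8.5,-1.5,0,0,0,8.5,-1.5,0,0,0,8.5,-1.5,0,0,0,8.5,-1.5,0,0,0,8.5,-1.5,0,0,0,8.5,-1,0,0,0,8.5,0,0,0,0,8.5],
)

```text
time: 9.5
eef_pos: [0.4846, 0.094, 0.1888]
tcp_rot: [0.995, 0.093, 0.018, 0.002]
contact_force: [0.3, -0.2, 0.6]
opening: 0.995
```

```bash
python3 st.py
```

```text
t 9.5 p [0.4846 0.094  0.1888] xhead 10.7 tilt world [ 0.0354 -0.0001] along tool x 0.0348 tool y 0.0067 F [ 0.3 -0.2  0.6] T [ 0.02  0.06 -0.03] op 0.995 dq 0.018
```

>>> send_rows(
  motion=[5,0,0,0,8.5,5,0,0,0,8.5,5,0,0,0,8.5,0,0,0,0,8.5],
)

```text
time: 9.9
eef_pos: [0.6316, 0.1221, 0.1895]
tcp_rot: [0.996, 0.092, 0.016, 0.002]
contact_force: [-0.9, 0.0, -0.9]
opening: 0.997
```

```bash
python3 st.py
```

```text
t 9.9 p [0.6316 0.1221 0.1895] xhead 10.6 tilt world [ 0.0312 -0.0002] along tool x 0.0306 tool y 0.0059 F [-0.9  0.  -0.9] T [-0.04  0.05  0.04] op 0.997 dq 0.075
```

```bash
python3 - <<'E'
from plan import *
plan([(.55,-.25,.17),(.52,-.39,.17)],np.radians(10.2),step=.048,maxrows=30)
E
```

```text
now [0.6316 0.1221 0.1895] 10.6 t 9.9
11 rows
-1.86, 4.39, 0.24, 0.001, 8.5,
-1.86, 4.39, 0.24, 0.001, 8.5,
-1.85, 4.39, 0.24, 0.001, 8.5,
-1.85, 4.39, 0.24, 0.001, 8.5,
-1.85, 4.39, 0.24, 0.001, 8.5,
-1.84, 4.39, 0.24, 0.001, 8.5,
-1.84, 4.39, 0.24, 0.001, 8.5,
-1.84, 4.39, 0.24, 0.001, 8.5,
-1.82, 4.41, -0.0, 0.001, 8.5,
-1.81, 4.41, -0.0, 0.001, 8.5,
-1.81, 4.41, -0.0, 0.001, 8.5,
```

>>> send_rows(
  motion=[-1.8,4.4,0.1,0,8.5,-1.8,4.4,0.1,0,8.5,-1.8,4.4,0.1,0,8.5,-1.8,4.4,0.1,0,8.5,-1.8,4.4,0.1,0,8.5,-1.8,4.4,0.1,0,8.5,-1.8,4.4,0.1,0,8.5,-1.8,4.4,0.1,0,8.5,-1.8,4.4,0,0,8.5,-1.8,4.4,0,0,8.5,0,0,0,0,8.5],
)

```text
time: 11.0
eef_pos: [0.5345, -0.3598, 0.1797]
tcp_rot: [0.995, 0.095, 0.019, 0.004]
contact_force: [0.5, 1.7, -0.3]
opening: 0.996
```

```bash
python3 st.py
```

```text
t 11.0 p [ 0.5345 -0.3598  0.1797] xhead 10.9 tilt world [ 0.0381 -0.0037] along tool x 0.0367 tool y 0.0108 F [ 0.5  1.7 -0.3] T [0.08 0.   0.03] op 0.996 dq 0.055
```

>>> send_rows(
  motion=[-1,-1,0,0,8.5,-1,-1,0,0,8.5,-1,-1,0,0,8.5,-1,-1,0,0,8.5,-1,-1,0,0,8.5,-1,-1,0,0,8.5,-1,-1,0,0,8.5,-0.5,-0.5,0,0,8.5,0,0,0,0,8.5],
)

```text
time: 11.9
eef_pos: [0.4428, -0.2946, 0.1772]
tcp_rot: [0.995, 0.094, 0.021, 0.004]
contact_force: [-0.4, -0.6, 0.3]
opening: 0.999
```

```bash
python3 st.py
```

```text
t 11.9 p [ 0.4428 -0.2946  0.1772] xhead 10.75 tilt world [ 0.0417 -0.0036] along tool x 0.0403 tool y 0.0113 F [-0.4 -0.6  0.3] T [-0.01  0.04  0.  ] op 0.999 dq 0.008
```

>>> send_rows(
  motion=[3.4,3.6,0,0,8.5,3.4,3.6,0,0,8.5,3.4,3.6,0,0,8.5,0,0,0,0,8.5],
)

```text
time: 12.3
eef_pos: [0.5645, -0.38, 0.1762]
tcp_rot: [0.995, 0.094, 0.018, 0.001]
contact_force: [0.0, 1.0, -0.4]
opening: 0.996
```

```bash
python3 st.py; python3 -c "
from h import *
print(ctrl.get_state()['qpos'].round(3))"
```

```text
t 12.3 p [ 0.5645 -0.38    0.1762] xhead 10.75 tilt world [0.0365 0.0022] along tool x 0.0363 tool y 0.0047 F [ 0.   1.  -0.4] T [0.   0.06 0.04] op 0.996 dq 0.075
[-0.752  0.305  1.61   0.028  1.202 -0.95 ]
```

>>> send_rows(
  motion=[-1.7,-3.6,0,0,8.5,-1.7,-3.6,1,0,8.5,-1.7,-3.6,2,0,8.5,-1.7,-3.6,3,0,8.5,0,0,4,0,8.5,0,0,4,0,8.5,0,0,2,0,8.5,0,0,0,0,8.5],
)

```text
time: 13.1
eef_pos: [0.4764, -0.2462, 0.0079]
tcp_rot: [0.995, 0.094, 0.02, 0.002]
contact_force: [0.3, -0.1, 0.0]
opening: 0.996
```

```bash
python3 st.py
```

```text
t 13.1 p [ 0.4764 -0.2462  0.0079] xhead 10.81 tilt world [0.0404 0.0003] along tool x 0.0397 tool y 0.0072 F [ 0.3 -0.1  0. ] T [-0.02  0.03  0.04] op 0.996 dq 0.02
```

>>> send_rows(
  motion=[0,0,1,0,8.5,0,0,0.4,0,8.5,0,0,0.3,0,8.5,0,0,0.3,0,8.5],
)

```text
time: 13.5
eef_pos: [0.4804, -0.2485, -0.0091]
tcp_rot: [0.995, 0.094, 0.023, 0.004]
contact_force: [-0.1, 0.3, -0.4]
opening: 0.996
```

```bash
python3 st.py
```

```text
t 13.5 p [ 0.4804 -0.2485 -0.0091] xhead 10.82 tilt world [ 0.0465 -0.0045] along tool x 0.0448 tool y 0.0131 F [-0.1  0.3 -0.4] T [0.   0.02 0.05] op 0.996 dq 0.063
```

>>> send_rows(
  motion=[0,0,0.4,0,8.5,0,0,0.4,0,8.5],
)

```text
time: 13.7
eef_pos: [0.482, -0.2496, -0.016]
tcp_rot: [0.995, 0.094, 0.024, 0.006]
contact_force: [-1.0, -0.4, 0.8]
opening: 0.998
```

```bash
python3 st.py
```

```text
t 13.7 p [ 0.482  -0.2496 -0.016 ] xhead 10.82 tilt world [ 0.0493 -0.0067] along tool x 0.0471 tool y 0.0158 F [-1.  -0.4  0.8] T [0.   0.07 0.05] op 0.998 dq 0.081
```

>>> send_rows(
  motion=[0,0,0.4,0,8.5,0,0,0.4,0,8.5],
)

```text
time: 13.9
eef_pos: [0.4828, -0.2501, -0.0241]
tcp_rot: [0.995, 0.094, 0.025, 0.006]
contact_force: [-0.3, 0.2, 0.0]
opening: 0.994
```

```bash
python3 st.py
```

```text
t 13.9 p [ 0.4828 -0.2501 -0.0241] xhead 10.82 tilt world [ 0.0501 -0.0074] along tool x 0.0478 tool y 0.0166 F [-0.3  0.2  0. ] T [0.04 0.01 0.01] op 0.994 dq 0.083
```

>>> send_rows(
  motion=[0,0,0.4,0,8.5],
)

```text
time: 14.0
eef_pos: [0.483, -0.2501, -0.0285]
tcp_rot: [0.995, 0.094, 0.025, 0.006]
contact_force: [0.7, 0.3, -0.4]
opening: 0.998
```

```bash
python3 st.py;python3 - <<'E'
from h import *
snap('scene','s2')
E
```

```text
t 14.0 p [ 0.483  -0.2501 -0.0285] xhead 10.81 tilt world [ 0.05   -0.0074] along tool x 0.0478 tool y 0.0166 F [ 0.7  0.3 -0.4] T [-0.01  0.06 -0.03] op 0.998 dq 0.087
```

View pics/s2.png

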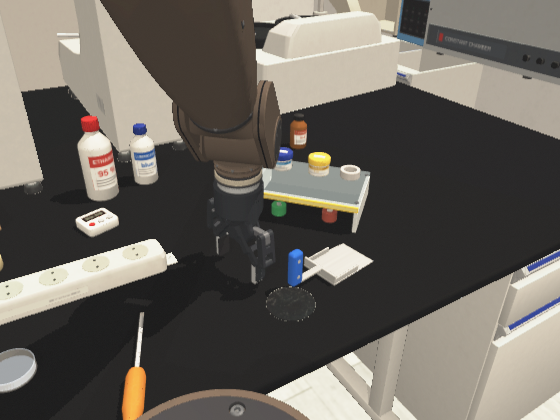

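```bash
python3 - <<'E'
from h import *
z=np.load('pics/s2.npz');d=z['d'];z0=np.load('pics/scene0.npz')['d'];pm=(cams.camera_params('scene'),z['M'])
v,u=np.indices(d.shape);P=pts('scene',u,v,d,pm)
m=(np.abs(d-z0)>.008)&(P[...,2]<.03)&(d>0)
Q=P[m&(u<245)];print('far finger',len(Q),Q[:,2].min() if len(Q) else 0,np.sort(Q[:,2])[:8])
Q=P[m&(u>=245)&(u<285)];i=np.argsort(Q[:,2])[:8];print('near finger',len(Q),Q[i].round(4))
E
python3 st.py
```

```text
far finger 4194 -0.2806783140755216 [-0.28067831 -0.2786577  -0.2781728  -0.2778184  -0.27715933 -0.27698524
 -0.27678076 -0.27677639]
near finger 1245 [[ 0.7579 -0.5197 -0.808 ]
 [ 0.7616 -0.5257 -0.8065]
 [ 0.7767 -0.52   -0.8049]
 [ 0.7816 -0.5117 -0.8049]
 [ 0.7981 -0.5521 -0.8048]
 [ 0.7814 -0.5417 -0.8046]
 [ 0.7831 -0.5014 -0.8046]
 [ 0.7782 -0.5096 -0.8046]]
t 14.05 p [ 0.4825 -0.2497 -0.0292] xhead 10.81 tilt world [ 0.049  -0.0065] along tool x 0.0469 tool y 0.0156 F [-0.7  0.5 -0.1] T [-0.    0.04 -0.05] op 0.996 dq 0.021
```

```bash
python3 - <<'E'
from h import *
z=np.load('pics/s2.npz');d=z['d'];pm=(cams.camera_params('scene'),z['M'])
v,u=np.indices(d.shape);P=pts('scene',u,v,d,pm)
for c in (218,224,252,258,264,268):
    col=P[225:300,c];print(c,[(225+i,*col[i].round(3)) for i in range(0,75,4)][3:16])
E
```

```text
218 [(237, np.float64(0.521), np.float64(-0.233), np.float64(0.05)), (241, np.float64(0.518), np.float64(-0.231), np.float64(0.044)), (245, np.float64(0.519), np.float64(-0.231), np.float64(0.036)), (249, np.float64(0.522), np.float64(-0.232), np.float64(0.026)), (253, np.float64(0.522), np.float64(-0.231), np.float64(0.018)), (257, np.float64(0.531), np.float64(-0.235), np.float64(0.002)), (261, np.float64(0.524), np.float64(-0.231), np.float64(-0.001)), (265, np.float64(0.514), np.float64(-0.227), np.float64(-0.001)), (269, np.float64(0.5), np.float64(-0.221), np.float64(0.002)), (273, np.float64(0.492), np.float64(-0.217), np.float64(0.001)), (277, np.float64(0.482), np.float64(-0.212), np.float64(0.001)), (281, np.float64(0.472), np.float64(-0.207), np.float64(0.002)), (285, np.float64(0.466), np.float64(-0.204), np.float64(-0.0))]
224 [(237, np.float64(0.521), np.float64(-0.244), np.float64(0.046)), (241, np.float64(0.521), np.float64(-0.243), np.float64(0.039)), (245, np.float64(0.522), np.float64(-0.244), np.float64(0.029)), (249, np.float64(0.521), np.float64(-0.243), np.floa
[... 3259 characters left out ...]
oat64(0.412), np.float64(-0.266), np.float64(0.089)), (249, np.float64(0.408), np.float64(-0.263), np.float64(0.085)), (253, np.float64(0.407), np.float64(-0.263), np.float64(0.078)), (257, np.float64(0.415), np.float64(-0.267), np.float64(0.064)), (261, np.float64(0.407), np.float64(-0.263), np.float64(0.063)), (265, np.float64(0.406), np.float64(-0.262), np.float64(0.057)), (269, np.float64(0.459), np.float64(-0.293), np.float64(0.001)), (273, np.float64(0.451), np.float64(-0.289), np.float64(0.0)), (277, np.float64(0.44), np.float64(-0.282), np.float64(0.002)), (281, np.float64(0.433), np.float64(-0.278), np.float64(0.001)), (285, np.float64(0.423), np.float64(-0.273), np.float64(0.001))]
```

>>> send_rows(
  motion=[0,0,0.5,0,8.5,0,0,0.4,0,8.5],
)

```text
time: 14.25
eef_pos: [0.483, -0.2499, -0.0365]
tcp_rot: [0.995, 0.094, 0.023, 0.005]
contact_force: [-10.8, 7.9, 36.8]
opening: 0.996
```

```bash
python3 st.py
```

```text
t 14.25 p [ 0.483  -0.2499 -0.0365] xhead 10.82 tilt world [ 0.0458 -0.0048] along tool x 0.0441 tool y 0.0133 F [-10.8   7.9  36.8] T [ 0.91  3.16 -0.36] op 0.996 dq 0.068
```

>>> send_rows(
  motion=[0,0,0.35,0,8.5,0,0,0.35,0,8.5,0,0,0.35,0,8.5],
)

```text
time: 14.55
eef_pos: [0.4824, -0.2495, -0.037]
tcp_rot: [0.995, 0.095, 0.016, -0.0]
contact_force: [-7.7, 5.5, 24.5]
opening: 0.999
```

```bash
python3 st.py
```

```text
t 14.55 p [ 0.4824 -0.2495 -0.037 ] xhead 10.87 tilt world [0.0309 0.0038] along tool x 0.031 tool y 0.0021 F [-7.7  5.5 24.5] T [ 0.74  2.28 -0.29] op 0.999 dq 0.057
```

Excellent: −0.013 in three rows. Continue.

>>> send_rows(
  motion=[0,0,0.4,0,8.5,0,0,0.4,0,8.5,0,0,0.4,0,8.5],
)

```text
time: 14.85
eef_pos: [0.4819, -0.2492, -0.0376]
tcp_rot: [0.995, 0.095, 0.009, -0.005]
contact_force: [-8.8, 6.9, 27.1]
opening: 1.001
```

```bash
python3 st.py
```

```text
t 14.85 p [ 0.4819 -0.2492 -0.0376] xhead 10.91 tilt world [0.0162 0.0118] along tool x 0.0181 tool y -0.0085 F [-8.8  6.9 27.1] T [ 0.82  2.49 -0.31] op 1.001 dq 0.058
```

>>> send_rows(
  motion=[0,0,0.4,0,8.5,0,0,0.4,0,8.5,0,0,0.4,0,8.5,0,0,0.4,0,8.5],
)

```text
time: 15.25
eef_pos: [0.4812, -0.2488, -0.0383]
tcp_rot: [0.995, 0.095, -0.0, -0.011]
contact_force: [-10.5, 5.7, 28.8]
opening: 0.99
```

```bash
python3 st.py
```

```text
t 15.25 p [ 0.4812 -0.2488 -0.0383] xhead 10.94 tilt world [-0.0022  0.0214] along tool x 0.0019 tool y -0.0214 F [-10.5   5.7  28.8] T [ 0.87  2.22 -0.28] op 0.99 dq 0.053
```

>>> send_rows(
  motion=[0,0,-4,0,8.5,0,0,-4,0,8.5,0,0,-4,0,8.5,-3,1.1,0,0,8.5,-3,1.1,0,0,8.5,-3,1.1,0,0.01,8.5,0,0,0,0,8.5],
)

```text
time: 15.95
eef_pos: [0.3985, -0.303, 0.0868]
tcp_rot: [0.996, 0.092, 0.0, -0.009]
contact_force: [0.4, -0.5, -0.3]
opening: 0.993
```

```bash
python3 st.py;  python3 - <<'E'
from plan import *
plan([(.394,-.302,.04)],np.radians(10.2),step=.026,maxrows=30)
E
```

```text
t 15.95 p [ 0.3985 -0.303   0.0868] xhead 10.56 tilt world [-0.001   0.0181] along tool x 0.0023 tool y -0.018 F [ 0.4 -0.5 -0.3] T [-0.01 -0.02  0.01] op 0.993 dq 0.037
now [ 0.3985 -0.303   0.0868] 10.56 t 15.95
2 rows
-0.21, -0.09, 2.34, 0.003, 8.5,
-0.21, -0.09, 2.34, 0.003, 8.5,
```

>>> send_rows(
  motion=[-0.2,-0.1,2.7,0.005,8.5,-0.2,0,2.7,0,8.5,0,0,0,0,8.5],
)

```text
time: 16.25
eef_pos: [0.3954, -0.303, 0.0327]
tcp_rot: [0.996, 0.088, 0.002, -0.008]
contact_force: [-0.5, 0.5, -0.6]
opening: 0.996
```

```bash
python3 st.py;  python3 - <<'E'
from plan import *
im,d,pm=snap('wrist','w3')
E
```

```text
t 16.25 p [ 0.3954 -0.303   0.0327] xhead 10.12 tilt world [0.0027 0.0154] along tool x 0.0054 tool y -0.0147 F [-0.5  0.5 -0.6] T [0.   0.07 0.04] op 0.996 dq 0.039
```

View pics/w3.png

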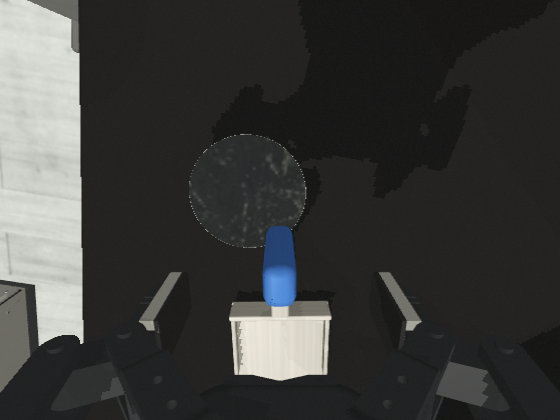

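>>> send_rows(
  motion=[0,0,0,0,1,0,0,0,0,1,0,0,0,0,1,0,0,0,0,1,0,0,0,0,1,0,0,0,0,1],
  grip_force=40,
)

```text
time: 16.9
eef_pos: [0.4, -0.3059, 0.0393]
tcp_rot: [0.996, 0.089, 0.005, -0.003]
contact_force: [0.3, -0.4, -1.6]
opening: 0.171
```

```bash
python3 st.py
```

```text
t 16.9 p [ 0.4    -0.3059  0.0393] xhead 10.26 tilt world [0.0098 0.0073] along tool x 0.0109 tool y -0.0054 F [ 0.3 -0.4 -1.6] T [-0.1   0.02  0.03] op 0.171 dq 0.005
```

>>> send_rows(
  motion=[0,0,0.3,0,1,0,0,0.3,0,1],
)

```text
time: 17.1
eef_pos: [0.3998, -0.3033, 0.0367]
tcp_rot: [0.996, 0.089, 0.004, -0.008]
contact_force: [-6.1, 8.4, 17.3]
opening: 0.174
```

```bash
python3 st.py;  python3 - <<'E'
from plan import *
im,d,pm=snap('side','d4')
a=cv2.resize(im[140:250,150:350],None,fx=4,fy=4,interpolation=2);cv2.imwrite('pics/d4c.png',a[...,::-1])
E
```

```text
t 17.1 p [ 0.3998 -0.3033  0.0367] xhead 10.2 tilt world [0.006 0.016] along tool x 0.0087 tool y -0.0147 F [-6.1  8.4 17.3] T [ 0.96  0.95 -0.13] op 0.174 dq 0.024
```

View pics/d4c.png

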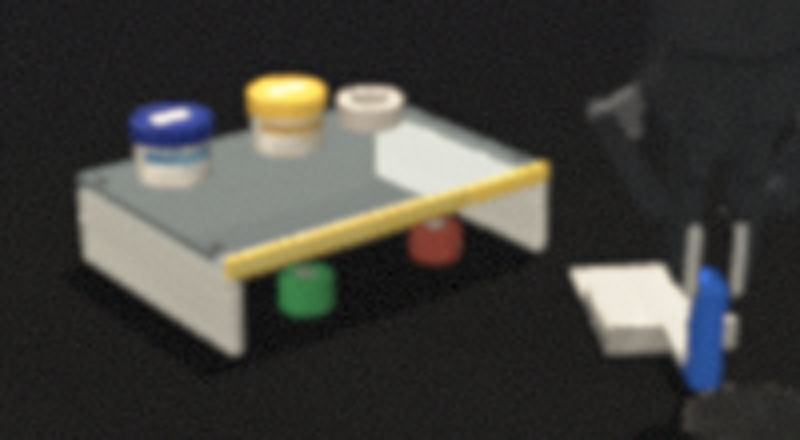

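>>> send_rows(
  motion=[0,0,-0.1,0,4.5,0,0,0.1,0,4.5,0,0,1.2,0,4.5,-0.1,0,1.2,0,4.5,-0.1,0,0.1,0,4.5],
)

```text
time: 17.65
eef_pos: [0.3984, -0.3036, 0.01]
tcp_rot: [0.996, 0.089, 0.004, -0.007]
contact_force: [-0.8, 0.7, -0.3]
opening: 0.525
```

```bash
python3 st.py;  python3 - <<'E'
from plan import *
im,d,pm=snap('wrist','w5')
im,d,pm=snap('side','d5')
a=cv2.resize(im[140:250,150:350],None,fx=4,fy=4,interpolation=2);cv2.imwrite('pics/d5c.png',a[...,::-1])
E
```

```text
t 17.65 p [ 0.3984 -0.3036  0.01  ] xhead 10.2 tilt world [0.0075 0.0145] along tool x 0.01 tool y -0.0129 F [-0.8  0.7 -0.3] T [ 0.06  0.04 -0.04] op 0.525 dq 0.028
```

View pics/d5c.png

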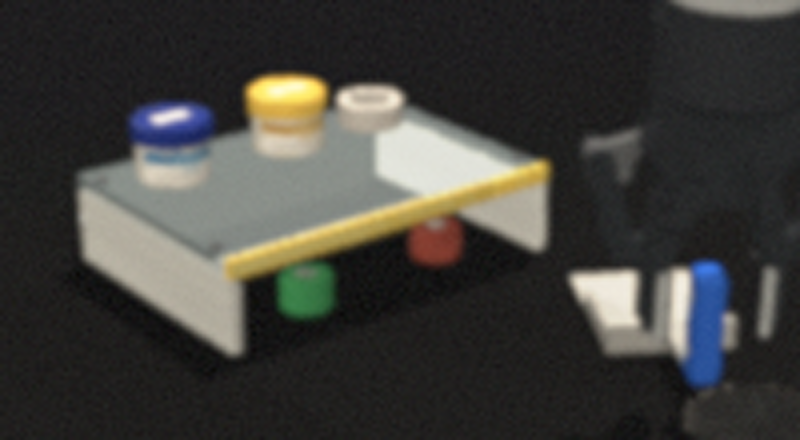

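View pics/w5.png

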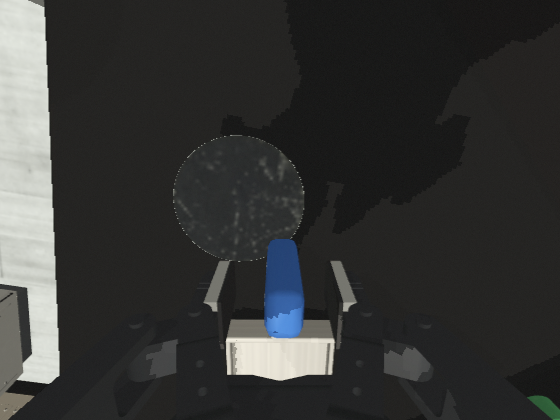

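>>> send_rows(
  motion=[-0.1,-0.1,0.1,0,1,-0.1,-0.1,0.1,0,1,-0.1,-0.1,0.1,0,1,0,0,0.2,0,1],
  grip_force=50,
)

```text
time: 18.15
eef_pos: [0.3971, -0.3028, 0.0086]
tcp_rot: [0.996, 0.089, 0.006, -0.005]
contact_force: [-2.0, 8.6, 15.2]
opening: 0.18
```

```bash
python3 st.py
```

```text
t 18.15 p [ 0.3971 -0.3028  0.0086] xhead 10.17 tilt world [0.0117 0.0115] along tool x 0.0135 tool y -0.0092 F [-2.   8.6 15.2] T [ 0.65  0.7  -0.15] op 0.18 dq 0.017
```

```bash
python3 - <<'E'
from plan import *
im,ds,_=[*snap('scene','s6')]
def line(c,u,v):
    a=plane(c,u,v,0.0)[:2];b=plane(c,u,v,.02)[:2];return a,b-a
z=dict(scene=np.load('pics/scene0.npz'),side=np.load('pics/side0.npz'))
def us(c,n):
    hsv=cv2.cvtColor(z[c]['im'],cv2.COLOR_RGB2HSV);H,S,V=cv2.split(hsv)
    m=((H<8)|(H>174))&(S>90)&(V>40) if n=='red' else (H>50)&(H<85)&(S>90)
    k,l,st,ce=cv2.connectedComponentsWithStats(m.astype(np.uint8))
    roi=(225,135,380,235) if c=='scene' else (150,140,300,225)
    best=max([i for i in range(1,k) if roi[0]<ce[i][0]<roi[2] and roi[1]<ce[i][1]<roi[3]],key=lambda i:st[i][4])
    return st[best]
E0=np.array([.5567,-.4150]);w=np.array([.7495,.662]);nx=np.array([.662,-.7495])
for n in ['red','green']:
    L=[]
    for c in ['scene','side']:
        s=us(c,n);print(n,c,s);u=s[0]+s[2]/2-.5
        cam=np.array(cams.camera_params(c)['xyz'])[:2];p=plane(c,u,s[1]+s[3]/2.,.01)[:2];L.append((cam,p-cam))
    A=np.stack([L[0][1],-L[1][1]],1);t=np.linalg.solve(A,L[1][0]-L[0][0]);q=L[0][0]+L[0][1]*t[0]
    print(n,q.round(4),'shelf',((q-E0)@nx).round(4),((q-E0)@w).round(4))
h=np.array([.3971,-.3028]);print('handle shelf',(h-E0)@nx,(h-E0)@w)
E
```

```text
red scene [321 209  17  14 180]
red side [251 195  16  12 144]
red [ 0.5378 -0.4777] shelf 0.0345 -0.0557
green scene [271 201  16  16 203]
green side [218 205  17  16 186]
green [ 0.6083 -0.4045] shelf 0.0263 0.0456
handle shelf -0.18974909999999995 -0.045343800000000004
```

>>> send_rows(
  motion=[-0.2,0,0.1,-0.11,1,-0.2,0,0.1,-0.11,1,-0.2,0,0.1,-0.11,1,-0.2,0,0.1,-0.11,1],
)

```text
time: 18.6
eef_pos: [0.3859, -0.307, 0.0086]
tcp_rot: [0.95, 0.312, 0.002, -0.004]
contact_force: [-2.5, -0.4, 3.3]
opening: 0.179
```

```bash
python3 st.py; cat > sh.py <<'E'
from h import *
s=ctrl.get_state();E0=np.array([.5567,-.4150]);w=np.array([.7495,.662]);nx=np.array([.662,-.7495]);p=s['eef_pos'][:2]-E0
print('handle shelf',(p@nx).round(4),(p@w).round(4))
E
python3 sh.py
```

```text
t 18.6 p [ 0.3859 -0.307   0.0086] xhead 36.35 tilt world [0.0007 0.0097] along tool x 0.0063 tool y -0.0073 F [-2.5 -0.4  3.3] T [-0.37  0.5  -0.2 ] op 0.179 dq 1.166
handle shelf -0.194 -0.0565
```

>>> send_rows(
  motion=[0,0,0.1,-0.07,1,0,0,0.1,0,1],
)

```text
time: 18.8
eef_pos: [0.3855, -0.3084, 0.0085]
tcp_rot: [0.938, 0.347, 0.001, -0.003]
contact_force: [-0.3, 5.2, 7.8]
opening: 0.18
```

```bash
python3 st.py;python3 sh.py
python3 - <<'E'
from plan import *
im,d,pm=snap('scene','s7')
a=cv2.resize(im[130:310,220:400],None,fx=3.3,fy=3.3,interpolation=2);cv2.imwrite('pics/s7c.png',a[...,::-1])
im,d,pm=snap('wrist','w7')
E
```

```text
t 18.8 p [ 0.3855 -0.3084  0.0085] xhead 40.56 tilt world [0.0004 0.0075] along tool x 0.0052 tool y -0.0055 F [-0.3  5.2  7.8] T [0.62 0.   0.12] op 0.18 dq 0.007
handle shelf -0.1932 -0.0577
```

View pics/s7c.png

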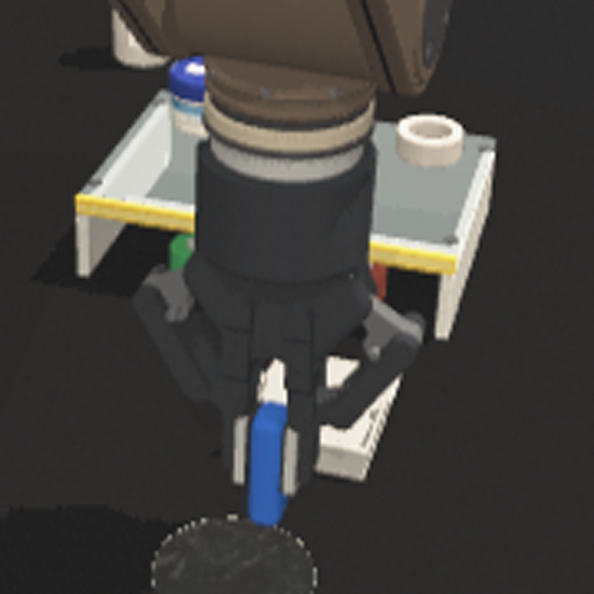

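View pics/w7.png

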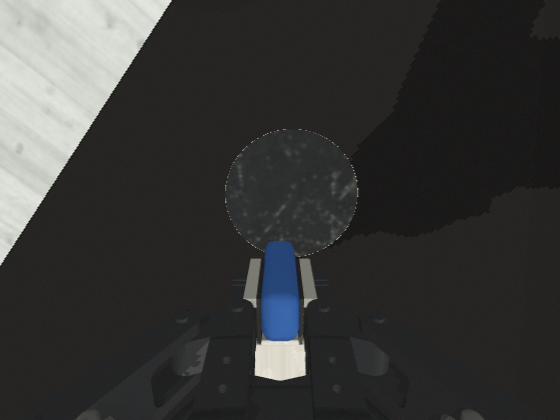

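>>> send_rows(
  motion=[0.05,1.5,0.1,-0.01,1,0.05,1.5,0.1,-0.005,1,0,1.5,0.1,0,1],
)

```text
time: 19.2
eef_pos: [0.4083, -0.3323, 0.0089]
tcp_rot: [0.935, 0.353, -0.006, -0.02]
contact_force: [-7.2, 7.2, 13.9]
opening: 0.182
```

```bash
python3 st.py;python3 sh.py
```

```text
t 19.2 p [ 0.4083 -0.3323  0.0089] xhead 41.35 tilt world [-0.0248  0.0333] along tool x 0.0034 tool y -0.0414 F [-7.2  7.2 13.9] T [ 0.61  0.85 -0.04] op 0.182 dq 0.355
handle shelf -0.1603 -0.0565
```

```bash

python3 - <<'E'
from plan import *
im,d,pm=snap('side','d8')
a=cv2.resize(im[140:250,150:350],None,fx=4,fy=4,interpolation=2);cv2.imwrite('pics/d8c.png',a[...,::-1])
v,u=np.indices(d.shape);P=pts('side',u,v,d,pm);H,S,V=cv2.split(cv2.cvtColor(im,cv2.COLOR_RGB2HSV))
b=(H>100)&(H<125)&(S>120)&(u>280)&(u<350)&(v>190)&(v<250);Q=P[b];print(len(Q),Q.min(0),Q.max(0))
for lo,hi in ((.015,.03),(.03,.045),(.045,.06),(.06,.074)):
    k=Q[(Q[:,2]>lo)&(Q[:,2]<hi)];print(lo,len(k),k.mean(0).round(4) if len(k) else 0)
E
python3 st.py
```

```text
172 [ 0.38568469 -0.40160585 -0.00077847] [ 0.41567619 -0.31772045  0.079334  ]
0.015 56 [ 0.4065 -0.3255  0.0225]
0.03 27 [ 0.4019 -0.3249  0.037 ]
0.045 28 [ 0.4012 -0.325   0.0523]
0.06 32 [ 0.4024 -0.3263  0.0684]
t 19.25 p [ 0.4108 -0.3355  0.0091] xhead 41.31 tilt world [-0.0195  0.0275] along tool x 0.0035 tool y -0.0336 F [ 0.5 -1.2 -0.6] T [0.01 0.02 0.03] op 0.185 dq 0.114
```

View pics/d8c.png

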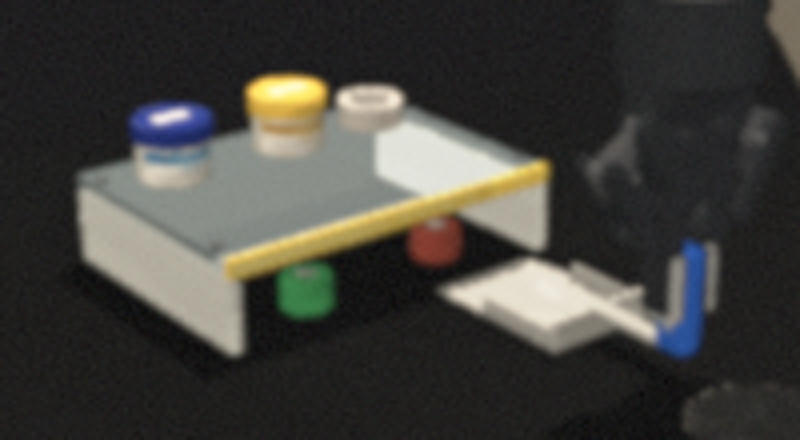

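>>> send_rows(
  motion=[0,1.4,0.1,0,1,0,1.4,0.1,0,1,0,1.2,0.1,0,1,0,1.2,0.1,0,1],
)

```text
time: 19.65
eef_pos: [0.4384, -0.3651, 0.0087]
tcp_rot: [0.935, 0.352, -0.011, -0.033]
contact_force: [-11.1, 11.3, 18.0]
opening: 0.178
```

```bash
python3 st.py;python3 sh.py;python3 - <<'E'
from plan import *
im,d,pm=snap('side','d9')
a=cv2.resize(im[140:250,150:350],None,fx=4,fy=4,interpolation=2);cv2.imwrite('pics/d9c.png',a[...,::-1])
E
```

```text
t 19.65 p [ 0.4384 -0.3651  0.0087] xhead 41.22 tilt world [-0.0448  0.0546] along tool x 0.0023 tool y -0.0706 F [-11.1  11.3  18. ] T [ 1.14  1.36 -0.03] op 0.178 dq 0.293
handle shelf -0.1157 -0.0556
```

View pics/d9c.png

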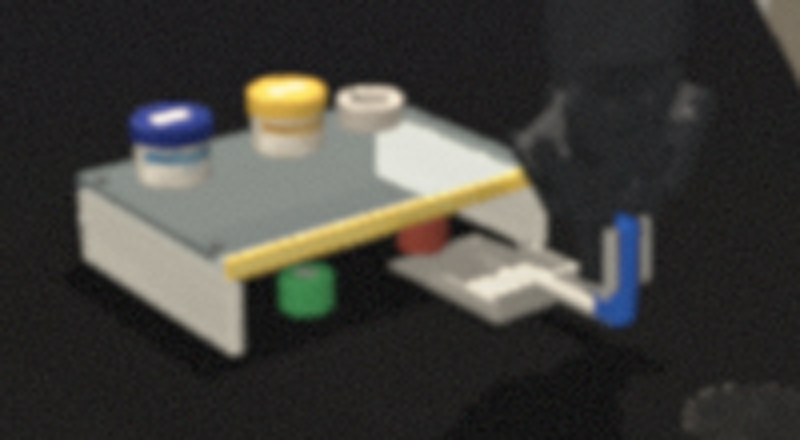

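>>> send_rows(
  motion=[0,1.2,0,0,1,0,1.2,0,0,1,0,1.2,0,0,1],
)

```text
time: 20.0
eef_pos: [0.4603, -0.3891, 0.0087]
tcp_rot: [0.936, 0.351, -0.014, -0.04]
contact_force: [-6.5, 8.7, 10.5]
opening: 0.182
```

```bash
python3 st.py;python3 sh.py;python3 - <<'E'
from plan import *
im,d,pm=snap('side','d10')
a=cv2.resize(im[140:250,150:350],None,fx=4,fy=4,interpolation=2);cv2.imwrite('pics/d10c.png',a[...,::-1])
E
```

```text
t 20.0 p [ 0.4603 -0.3891  0.0087] xhead 41.09 tilt world [-0.0538  0.0644] along tool x 0.0018 tool y -0.0839 F [-6.5  8.7 10.5] T [ 0.54  0.63 -0.01] op 0.182 dq 0.303
handle shelf -0.0832 -0.0551
```

View pics/d10c.png

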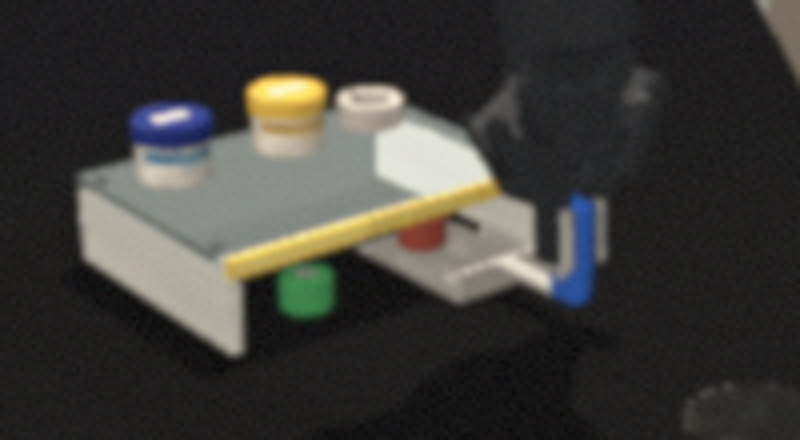

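>>> send_rows(
  motion=[0,0.9,0,0,1,0,0.8,0,0,1,0,0,0,0,1],
)

```text
time: 20.35
eef_pos: [0.4728, -0.4028, 0.0089]
tcp_rot: [0.936, 0.35, -0.014, -0.04]
contact_force: [0.2, -1.5, -0.2]
opening: 0.18
```

```bash
python3 st.py;python3 sh.py;python3 - <<'E'
from plan import *
im,d,pm=snap('side','d11')
a=cv2.resize(im[140:250,150:350],None,fx=4,fy=4,interpolation=2);cv2.imwrite('pics/d11c.png',a[...,::-1])
E
```

```text
t 20.35 p [ 0.4728 -0.4028  0.0089] xhead 40.97 tilt world [-0.0539  0.0645] along tool x 0.0016 tool y -0.0841 F [ 0.2 -1.5 -0.2] T [-0.32 -0.24 -0.01] op 0.18 dq 0.011
handle shelf -0.0647 -0.0548
```

View pics/d11c.png

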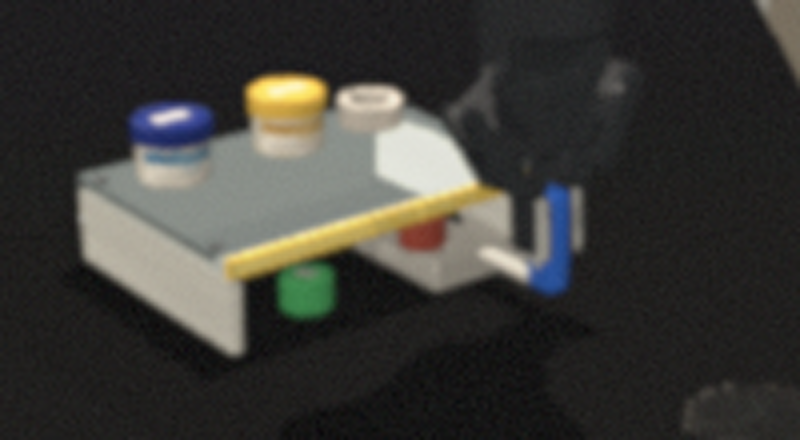

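>>> send_rows(
  motion=[0,-0.5,0.1,0,1,0,-0.8,0.15,0,1,0,-1,0.15,0,1,0,-1.1,0.15,0,1],
)

```text
time: 20.8
eef_pos: [0.4524, -0.3798, 0.0078]
tcp_rot: [0.936, 0.349, -0.011, -0.033]
contact_force: [2.2, -2.1, 2.0]
opening: 0.18
```

```bash
python3 st.py;python3 sh.py;python3 - <<'E'
from plan import *
im,d,pm=snap('side','d12')
a=cv2.resize(im[140:250,150:350],None,fx=4,fy=4,interpolation=2);cv2.imwrite('pics/d12c.png',a[...,::-1])
E
```

```text
t 20.8 p [ 0.4524 -0.3798  0.0078] xhead 40.9 tilt world [-0.0439  0.0531] along tool x 0.0016 tool y -0.0689 F [ 2.2 -2.1  2. ] T [-0.63 -0.54  0.01] op 0.18 dq 0.296
handle shelf -0.0954 -0.0548
```

View pics/d12c.png

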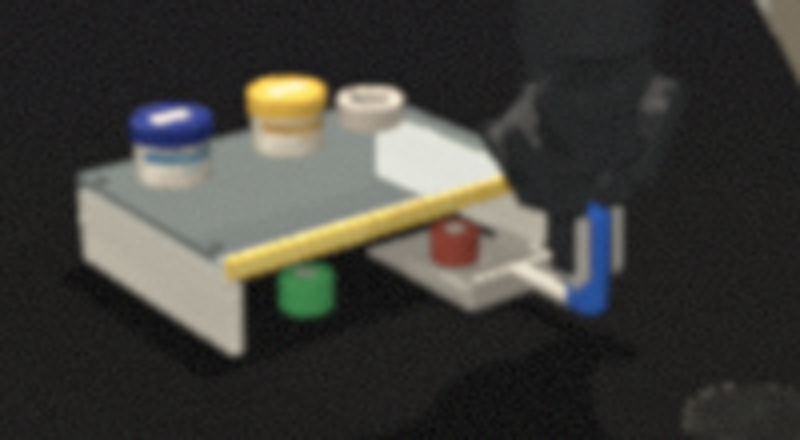

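>>> send_rows(
  motion=[0,-1,0.12,0,1,0,-1.1,0.12,0,1,0,-1.1,0.12,0,1,0,-1.1,0.12,0,1,0,-1.1,0.1,0,1,0,-1.1,0.1,0,1],
)

```text
time: 21.45
eef_pos: [0.407, -0.3273, 0.0072]
tcp_rot: [0.937, 0.349, -0.01, -0.029]
contact_force: [2.3, -3.0, 3.6]
opening: 0.178
```

```bash
python3 st.py;python3 sh.py
```

```text
t 21.45 p [ 0.407  -0.3273  0.0072] xhead 40.91 tilt world [-0.0393  0.0474] along tool x 0.0013 tool y -0.0616 F [ 2.3 -3.   3.6] T [-0.72 -0.63  0.02] op 0.178 dq 0.286
handle shelf -0.1648 -0.0541
```

>>> send_rows(
  motion=[0,-1,0.1,0,1,0,-0.8,0.1,0,1,0,-0.5,0.1,0,1,0,0,0.1,0,1],
)

```text
time: 21.85
eef_pos: [0.391, -0.3088, 0.0065]
tcp_rot: [0.937, 0.349, -0.009, -0.027]
contact_force: [-0.4, 0.2, 12.2]
opening: 0.178
```

```bash
python3 st.py;python3 sh.py;python3 - <<'E'
from plan import *
im,d,pm=snap('side','d13')
a=cv2.resize(im[140:250,150:350],None,fx=4,fy=4,interpolation=2);cv2.imwrite('pics/d13c.png',a[...,::-1])
E
```

```text
t 21.85 p [ 0.391  -0.3088  0.0065] xhead 40.91 tilt world [-0.0365  0.0439] along tool x 0.0012 tool y -0.0571 F [-0.4  0.2 12.2] T [-0.38 -0.17  0.05] op 0.178 dq 0.003
handle shelf -0.1893 -0.0539
```

View pics/d13c.png

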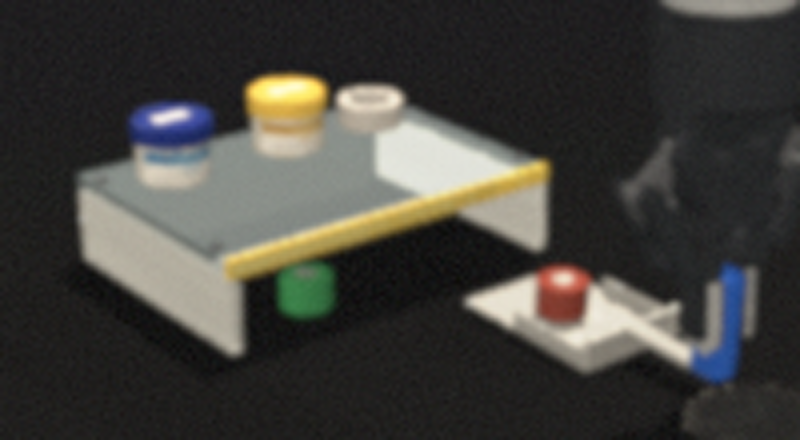

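>>> send_rows(
  motion=[0,0,0,0,1,0,0,0,0,5,0,0,0,0,5,0,0,0,0,5,0,0,-1.5,0,5,0,0,-3,0,5,0,0,-4,0,5,0,0,-4,0,5,0,0,0,0,5],
)

```text
time: 22.8
eef_pos: [0.3849, -0.3011, 0.1219]
tcp_rot: [0.935, 0.349, -0.018, -0.052]
contact_force: [-0.2, 0.1, 0.0]
opening: 0.587
```

```bash
python3 st.py; cat > fin.py <<'E'
from plan import *
E0=np.array([.5567,-.4150]);w=np.array([.7495,.662]);nx=np.array([.662,-.7495])
for c in ['scene','side']:
    im,d,pm=snap(c,c+'_end')
    v,u=np.indices(d.shape);P=pts(c,u,v,d,pm);H,S,V=cv2.split(cv2.cvtColor(im,cv2.COLOR_RGB2HSV))
    box=(P[...,0]>.33)&(P[...,0]<.7)&(P[...,1]<-.27)&(P[...,1]>-.52)&(d>0)
    for n,m in dict(red=((H<8)|(H>174))&(S>90)&(P[...,2]<.045),green=(H>50)&(H<85)&(S>90)&(P[...,2]<.03),blue=(H>100)&(H<125)&(S>120)&(P[...,2]>.068)&(P[...,2]<.09)).items():
        Q=P[m&box]
        if len(Q): q=np.median(Q,0);print(c,n,len(Q),q.round(4),'zmax',Q[:,2].max().round(4),'shelf',((q[:2]-E0)@nx).round(4),((q[:2]-E0)@w).round(4))
    g=np.load(f'pics/{c}0.npz')['im']
a=cv2.imread('pics/scene_end.png');cv2.imwrite('pics/end.png',cv2.resize(a[130:310,220:400],None,fx=3.3,fy=3.3,interpolation=2))
a=cv2.imread('pics/side_end.png');cv2.imwrite('pics/end2.png',cv2.resize(a[140:250,150:350],None,fx=4,fy=4,interpolation=2))
E
python3 fin.py
```

```text
t 22.8 p [ 0.3849 -0.3011  0.1219] xhead 40.92 tilt world [-0.0705  0.0847] along tool x 0.0022 tool y -0.1102 F [-0.2  0.1  0. ] T [-0.04 -0.08 -0.04] op 0.587 dq 0.094
scene red 245 [ 0.4569 -0.3871  0.0199] zmax 0.0257 shelf -0.0869 -0.0563
scene green 147 [ 0.5996 -0.395   0.0102] zmax 0.0228 shelf 0.0134 0.0454
scene blue 149 [ 0.3918 -0.3135  0.0746] zmax 0.0899 shelf -0.1852 -0.0564
side red 158 [ 0.4647 -0.3823  0.0158] zmax 0.0244 shelf -0.0854 -0.0473
side green 178 [ 0.6065 -0.393   0.0087] zmax 0.0214 shelf 0.0165 0.0519
side blue 130 [ 0.6691 -0.4374  0.0827] zmax 0.09 shelf 0.0912 0.0694
```

View pics/end.png

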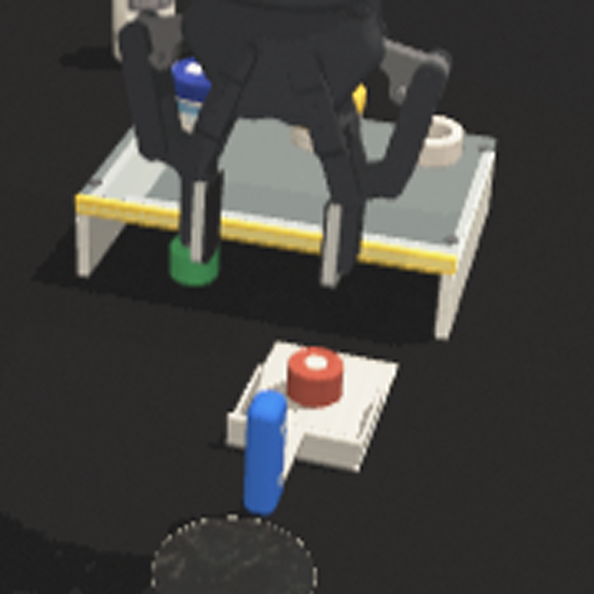

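View pics/end2.png

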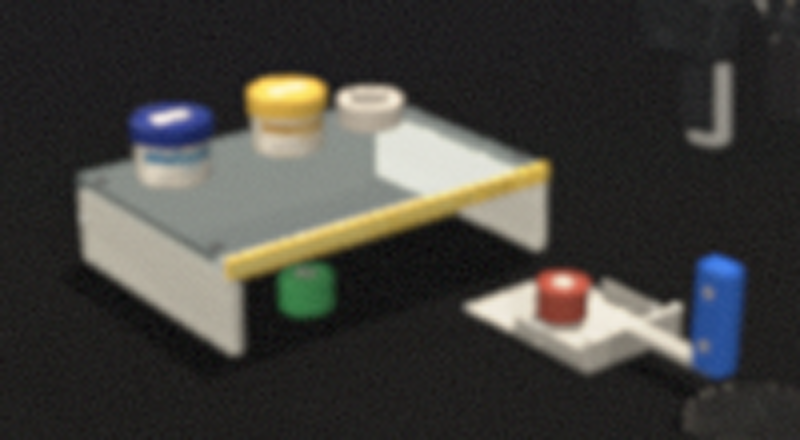

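```bash
python3 -c "
from plant import workorder
print(workorder.sign_off())"
```

```text
the job is handed in; nothing more can be done
None
```

I slid the scoop under the shelf until the red puck rode on its blade. Then I drew it out, released it flat on the bench and handed the job in at about 23 s (limit 43 s).

**Last checks (scene and side cameras):**
- **Red puck:** it sits on the blade about 105 mm ahead of the handle axis. It is about 85 mm outside the shelf's front edge and roughly centred between the cheeks.
- **Scoop:** it lies flat, with its tip about 30 mm clear of the shelf edge.
- **Green puck:** it is where it started, to within what the images show.
- **Gripper:** it is open above the scoop and touches nothing, with about zero force.

**What disagreed or went wrong:**
- **Tilt:** the tool picked up a tilt of up to 0.05 rad from the relative moves. I corrected it by pressing the open fingertips lightly on bare bench. The highest force I read there was about 37 N vertical, about 39 N in total. That is close to the 40 N limit for the arm and gripper body, though it was the fingertips that touched.
- **Finger height:** the open fingertips sat about 25 mm farther back than the description says. My first grip was therefore too high on the handle, and I regripped about 25 mm lower.
- **Pitch during the slide:** the tool pitched by up to 0.08 rad as I pushed and pulled the scoop. In the images the scoop still looked flat on the bench, so the handle seems to have turned slightly in the pads.

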